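Call a colleague and point out the undersized cake

TASK

Call a colleague by pressing the call button right down and letting it go; then show what to reweigh: hold the fingertips still about two to four centimetres above the middle of the undersized cake on the tray for a good two seconds, then the same above the middle of the bench scale's pan, and finish there, still pointing at it. Point only: touch none of the cakes, the tray or the scale, do not dip down over any other cake, and leave everything else on the bench where it stands.

Things in the scene. Friction and masses are not known exactly. Their poses are not given: they have to be found in the camera images.
- cake_small: The undersized baked cake, loose on the tray among five regular ones in the same dark brown: round fluted disc, only 36 mm across and 26 mm high, upright. Origin at the centre of its underside, z up. The six cakes lie in a 2 x 3 pattern in any order, centres at least 75 mm apart.
- cake_1: A regular baked cake on the tray: dark brown round fluted disc, 56 mm across, 32 mm high, loose, upright. Origin at the centre of its underside, z up.
- cake_2: A regular baked cake on the tray: dark brown round fluted disc, 56 mm across, 32 mm high, loose, upright. Origin at the centre of its underside, z up.
- cake_3: A regular baked cake on the tray: dark brown round fluted disc, 56 mm across, 32 mm high, loose, upright. Origin at the centre of its underside, z up.
- cake_4: A regular baked cake on the tray: dark brown round fluted disc, 56 mm across, 32 mm high, loose, upright. Origin at the centre of its underside, z up.
- cake_5: A regular baked cake on the tray: dark brown round fluted disc, 56 mm across, 32 mm high, loose, upright. Origin at the centre of its underside, z up.
- tray: Fixed shallow aluminium baking tray, 240 x 330 mm, floor 3 mm thick, walls with a round rim whose top is 23 mm above the bench. Origin at the centre of its underside, its long side along its y. It stands to the left or to the right of the robot's centre line, the scale on the other side.
- scale: Fixed bench scale: white box 190 x 160 mm, its top 46 mm above the bench, with a round steel pan 130 mm across above it. Origin under the middle of the box, on the bench, z up.
- scale_pan (a point): Centre of the top face of the scale's steel pan, 57 mm above the bench, z up.
- call_top (a point): Centre of the top face of the call button: a plain light round push button, 48 mm across, pointing up out of a round black housing fixed to the bench, behind tray and scale near the middle. It is 22 mm above the bench when not pressed, and moves down with the button.
- call (a joint): Travel of the call button, m: 0 is up, 0.006 fully down. It is sprung and comes back up by itself; fully down takes 5 N.
- cup: Loose steel cup, 72 mm across, 65 mm high, on the bench behind; leave alone. Origin under its centre.
- mould: Loose wooden cake press: block 75 x 75 x 30 mm with an upright handle 28 mm thick, 105 mm high in all; leave alone. Origin under its centre.
- scraper: Loose bench scraper lying flat on the right, near the robot: steel blade 100 x 130 mm with a black grip 14 mm high; leave alone. Origin under the blade's centre.
- brush: Loose wooden pastry brush lying to the left; leave alone.
- jar: Loose glass jar with steel lid, 76 mm across, 110 mm high, behind on the left; leave alone. Origin under its centre.
- timer: Loose white round kitchen timer with a dial, 68 mm across, 40 mm high, behind on the right; not a push button; leave alone. Origin under its centre.
- tub: Loose open white plastic tub, 160 x 110 x 70 mm, far to the right; leave alone. Origin under its centre.

How it is judged (in metres and radians):
On the way, in this order (a step that is already met when the one before it is completed fails the run):
1. the call button is pressed right down (value of joint call above 0.0045 m), for 0.1 s.
2. the call button is let go (value of joint call below 0.0015 m), for 0.1 s.
3. the hand points at the undersized cake from just above for 1.5 s (horizontal distance between the grasp point and cake_small below 0.02 m and z of the grasp point in the frame of cake_small between 0 and 0.101 m), for 1.5 s.
4. the hand points at the scale's pan from just above for 1.5 s (horizontal distance between the grasp point and scale_pan below 0.035 m and z of the grasp point in the frame of scale_pan between 0 and 0.075 m), for 1.5 s.
At the end, for the whole second after the job is handed in: The grasp point is still above the middle of the pan (within 35 mm sideways, 75 mm up: fingertips up to about 55 mm above it), the button is up, and all six cakes rest within 6 mm of their start. Each pointing lasted 1.5 s; at the cake within 20 mm sideways (all of step 4 and value of joint call below 0.0015 m and distance of each of cake_small, cake_1, cake_2, cake_3, cake_4, cake_5 from where it was at the start of the episode below 0.006 m and linear speed of each of cake_small, cake_1, cake_2, cake_3, cake_4, cake_5 below 0.02 m/s); the robot touches nothing.
It fails at once if a cake, the tray or the scale is touched (contact force between any of the fingers, the arm and cake_small above 0.5 N or contact force between any of the fingers, the arm and cake_1 above 0.5 N or contact force between any of the fingers, the arm and cake_2 above 0.5 N or contact force between any of the fingers, the arm and cake_3 above 0.5 N or contact force between any of the fingers, the arm and cake_4 above 0.5 N or contact force between any of the fingers, the arm and cake_5 above 0.5 N or contact force between any of the fingers, the arm and tray above 0.5 N or contact force between any of the fingers, the arm and scale above 0.5 N).
It fails at once if a cake is lifted, carried or pushed (over 10 mm) (distance of any of cake_small, cake_1, cake_2, cake_3, cake_4, cake_5 from where it was at the start of the episode above 0.01 m).
It fails at once if the hand dips down over a regular cake (grasp point within 20 mm sideways of its centre and less than 60 mm above its top) ((horizontal distance between the grasp point and cake_1 below 0.02 m and z of the grasp point in the frame of cake_1 between 0 and 0.092 m) or (horizontal distance between the grasp point and cake_2 below 0.02 m and z of the grasp point in the frame of cake_2 between 0 and 0.092 m) or (horizontal distance between the grasp point and cake_3 below 0.02 m and z of the grasp point in the frame of cake_3 between 0 and 0.092 m) or (horizontal distance between the grasp point and cake_4 below 0.02 m and z of the grasp point in the frame of cake_4 between 0 and 0.092 m) or (horizontal distance between the grasp point and cake_5 below 0.02 m and z of the grasp point in the frame of cake_5 between 0 and 0.092 m)).
It fails at once if a bystander is moved more than 20 mm (distance of any of cup, mould, scraper, brush, jar, timer, tub from where it was at the start of the episode above 0.02 m).
It also fails if it takes over 54 s, if anything falls off the work surface, if the arm or the gripper's body presses on something with over 40 N, if the wrist force passes 120 N, or if a joint passes its speed limit or range.

ROBOT

A 7-joint arm with a two-finger parallel gripper is mounted at the origin on the work surface. World frame = base frame: x ahead of the robot, y to its left, z up, the work surface at z = 0. Lengths are in mm, angles in rad, forces in N, time in s.
With the tool pointing down it reaches from about 400 to 875 mm from the base axis. Payload 19.3 kg.
Tool frame: the origin (TCP) lies at the very end of the fingers, on their centre line; the grasp point (between the pads) lies 19 mm behind it (grip_point_offset is the z of the grasp point in the tool frame, in mm); z points along the fingers, x is the direction in which the jaws open and shut, and the axes are right-handed (so a half turn about z gives the same grasp; the last joint's range is limited). The gripper opens to 85 mm and grips with 20 to 120 N. Pads are 22 mm wide; open, the fingers measure 114 mm over their backs; the gripper's body (76 mm by 85 mm) begins 54 mm behind the grasp point. The pads swing forward as they close: fully open they stand 13 mm farther back than shut.
Start: joints at [-1.38, 0.521, -0.036, 1.599, 0.021, 1.021, -0.113], TCP at [161.178, 603.851, 231.291] pointing down, gripper open.
Joint ranges: [-2.91, 2.91], [-0.3, 2.13], [-1.5, 1.42], [0.17, 2.43], [-1.26, 4.41], [0.16, 1.93], [-2.52, 2.52]. Speed limits (rad/s): [1.89, 1.89, 2.39, 2.39, 3.01, 3.01, 3.01].

INTERFACE

Orientations are given as a 3x3 rotation matrix whose columns are the frame's x, y, z axes.
In Python, from workcell import movep, movel, goto_joints, open_gripper, clamp, wait, inverse_kinematics, read_state, camera, PlanningError, finish_job, grip_point_offset gives the robot as it stands. Calls block until the motion is done:
- movep(position, orientation): joint-space move of the TCP to a pose.
- movel(position, frame=None, max_speed=150, guard=None): straight line of the TCP; frame=None keeps the orientation; max_speed is the mean speed in mm/s. With guard (N) it stops when the force on the tool has changed by that much, and returns True; else False.
- goto_joints(angles): joint-space move.
- open_gripper() and clamp(): open the fingers fully, or close them until they stop; the grip force is fixed at half the most.
- wait(seconds).
- inverse_kinematics(position, orientation): joint angles nearest the present ones, or None.
- read_state(): the state.
- camera(name): name is "scene" or "side" or "wrist"; returns a dict with "image" (400x640x3 uint8, blue, green, red), "range_z" (400x640 float32, mm along the optical axis (not along the pixel's ray), 0 where there is no reading), "fx", "fy", "cx", "cy" (pixels), "cam_to_world" (4x4, takes a point from camera to world coordinates). Camera axes: x right, y up, looking along -z (the intrinsics and any distortion apply to the point x, -y, -z); pixel columns grow to the right and rows downward; lengths in mm; the calibration is good to about 2 mm. A picture is of the moment at which its call begins.
A pose or a line that the arm cannot do raises PlanningError and nothing moves.
- finish_job(): hands the job in, once; it reports no verdict.
The state is a dict: "time": time; "qpos": joint angles; "qvel": joint speeds; "joint_efforts": joint torques, N m; "eef_pos": TCP position; "tool_rot": TCP orientation; "ft_force": force on the tool from outside, world axes, zero at the start; "torque": the same for the moment, N m; "finger_gap": finger opening in mm.
Only numpy, scipy, OpenCV 4.12 (cv2) and the standard library are available. Lean on these libraries where they do the work, as an engineer would, in place of code of your own. Each camera call takes 0.05 s, during which the arm holds its last target. There are 200 camera calls.

## Working session

There is one attempt and no reset: what is moved stays moved. The work goes in short steps, each a Python script; the robot and the scene stay as the last script left them, time stands still between calls to the robot, and variables do not carry over. Pictures are saved under pics/ and viewed, about 8 in all and at most 12, crops included, and the job is handed in when it is done.

```bash
mkdir -p pics; ls
python3 - <<'E'
from workcell import *
import cv2,numpy as np
for n in("scene","side"):
    c=camera(n); cv2.imwrite(f"pics/{n}0.png",c["image"]); np.savez(f"{n}0.npz",**c)
    print(n,c["fx"],c["cx"],c["cy"],np.round(c["cam_to_world"],2).tolist(),[k for k in c], (c["range_z"]>0).mean())
s=read_state();print(s["time"],s["eef_pos"],s["finger_gap"],np.round(s["tool_rot"],3).tolist(),grip_point_offset)
E
```

```text
pics
scene 478.2282938858771 316.31009736552437 201.79557567535522 [[-0.66, -0.58, 0.47, 1261.84], [0.75, -0.52, 0.41, 612.37], [0.01, 0.63, 0.78, 1280.65], [0.0, 0.0, 0.0, 1.0]] ['image', 'range_z', 'fx', 'fy', 'cx', 'cy', 'cam_to_world'] 0.99587890625
side 379.3760088861562 320.14306216854703 197.69671380563722 [[0.83, 0.29, -0.48, 50.04], [-0.56, 0.43, -0.7, -779.31], [0.0, 0.85, 0.52, 626.17], [0.0, 0.0, 0.0, 1.0]] ['image', 'range_z', 'fx', 'fy', 'cx', 'cy', 'cam_to_world'] 0.99605859375
0.1 [161.09032384 603.5689778  230.78726871] 85.62528138512485 [[0.258, 0.966, -0.0], [0.966, -0.258, -0.001], [-0.001, 0.0, -1.0]] -18.700000000000003
```

View pics/scene0.png

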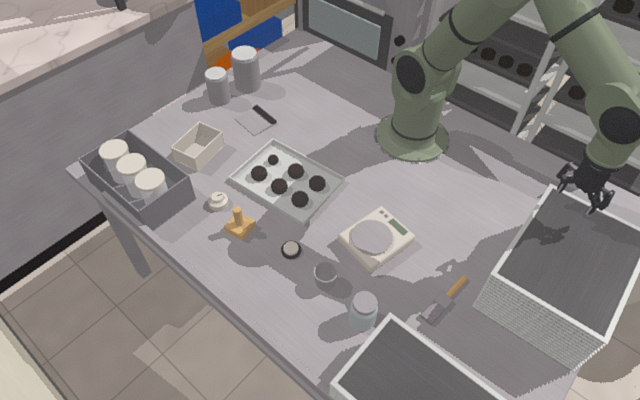

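View pics/side0.png

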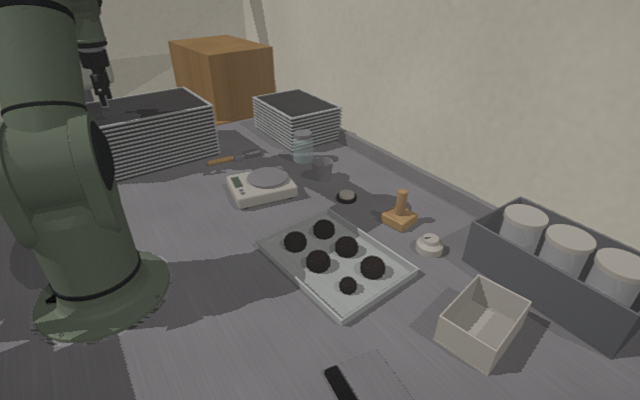

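Scene shows the six cakes, with the small one at (273,160); the button is at (291,248) and the pan at (371,237). In the side view they are at (348,285), (346,197) and (268,178).

```bash
cat > meas.py <<'E'
import cv2,numpy as np
def ray(c,u,v,z):
    T=c["cam_to_world"]; d=T[:3,:3]@np.array([(u-c["cx"])/c["fx"],-(v-c["cy"])/c["fy"],-1.]); o=T[:3,3]
    return o+d*(z-o[2])/d[2]
def cloud(c):
    v,u=np.mgrid[:400,:640]; r=c["range_z"]; T=c["cam_to_world"]
    p=np.stack([(u-c["cx"])/c["fx"]*r,-(v-c["cy"])/c["fy"]*r,-r],-1)
    return p@T[:3,:3].T+T[:3,3]
E
python3 - <<'E'
import cv2,numpy as np
from meas import *
rois={"scene":dict(tray=(235,145,100,70),btn=(275,235,34,28),pan=(335,205,80,60)),"side":dict(tray=(270,210,125,90),btn=(332,185,28,22),pan=(225,160,75,50))}
for n in rois:
    c=dict(np.load(f"{n}0.npz")); P=cloud(c); g=c["image"].max(2)
    x,y,w,h=rois[n]["tray"]
    m=np.zeros_like(g); m[y:y+h,x:x+w]=(g[y:y+h,x:x+w]<60)
    k,L,st,ce=cv2.connectedComponentsWithStats(m)
    for i in range(1,k):
        if st[i,4]<30: continue
        Q=P[L==i]; zt=np.percentile(Q[:,2],90); a=st[i,4]
        top=Q[Q[:,2]>zt-4]
        print(n,"cake px",ce[i].round(1),"area",a,"ztop",zt.round(1),"topctr",((top.min(0)+top.max(0))/2).round(1)[:2],"ray z15",ray(c,*ce[i],17)[:2].round(1),"ext",np.ptp(top,axis=0).round(0)[:2])
    x,y,w,h=rois[n]["btn"]
    S=P[y:y+h,x:x+w]; G=g[y:y+h,x:x+w]
    q=(S[...,2]>15)&(S[...,2]<30)&(G>100); Q=S[q]
    print(n,"btn",q.sum(),((Q.min(0)+Q.max(0))/2).round(1),np.median(Q,0).round(1),np.ptp(Q,axis=0).round(1))
    v,u=np.nonzero(q); print("  ray",ray(c,u.mean()+x,v.mean()+y,22).round(1))
    x,y,w,h=rois[n]["pan"]
    S=P[y:y+h,x:x+w]; q=(S[...,2]>53)&(S[...,2]<64); Q=S[q]
    print(n,"pan",q.sum(),((Q.min(0)+Q.max(0))/2).round(1),np.median(Q,0).round(1),np.ptp(Q,axis=0).round(1))
    # tall things between
    for nm,(u,v,r) in dict(mould=(239,222,18),cup=(325,275,14),timer=(217,201,11),jar=(363,310,18)).items() if n=="scene" else []:
        Q=P[v-r:v+r,u-r:u+r].reshape(-1,3);Q=Q[Q[:,2]>20]; print(nm,Q.mean(0).round(0),Q.max(0).round(0))
E
```

```text
scene btn 170 [689.8  11.6  22.6] [689.8  12.9  23.1] [46.8 49.  14.8]
  ray [689.3  12.4  22. ]
scene pan 1128 [488.1 198.1  58.5] [507.5 190.7  59.1] [193.3 161.6  10.9]
mould [ 746. -156.   61.] [1262.  612. 1281.]
cup [704. 168.  61.] [1262.  612. 1281.]
timer [ 724. -284.   52.] [1262.  612. 1281.]
jar [740. 332. 100.] [1262.  612. 1281.]
side cake px [323.3 229.2] area 329 ztop 34.9 topctr [ 298.1 -430. ] ray z15 [ 524.2 -102.6] ext [496. 699.]
side cake px [294.6 241.8] area 372 ztop 34.9 topctr [ 432.2 -107.8] ray z15 [ 432.2 -105.7] ext [45. 49.]
side cake px [346.  246.9] area 383 ztop 34.8 topctr [ 300.5 -477.5] ray z15 [ 528.8 -196.5] ext [501. 604.]
side cake px [317.7 261.2] area 430 ztop 34.9 topctr [ 255.1 -478.8] ray z15 [ 439.2 -201.3] ext [410. 601.]
side cake px [372.3 267.5] area 442 ztop 34.8 topctr [ 302.3 -525.1] ray z15 [ 533.3 -292.1] ext [505. 508.]
side cake px [347.5 285.4] area 224 ztop 28.7 topctr [ 256.3 -534.7] ray z15 [ 449.  -305.5] ext [412. 489.]
side btn 107 [688.6   7.5  19.4] [686.3   4.5  20.6] [44.3 45.9  8.5]
  ray [684.7   2.7  22. ]
side pan 652 [508.6 185.4  56.4] [507.1 181.7  56.2] [129.3 129.6   6.6]
```

Run:
```python
import cv2,numpy as np
from meas import *
rois={"scene":((235,145,100,70),(273,232,36,34),(335,205,80,60)),"side":((270,210,125,90),(330,183,32,24),(225,160,75,50))}
for n in rois:
    c=dict(np.load(f"{n}0.npz")); P=cloud(c); g=c["image"].max(2); P[c["range_z"]==0]=np.nan
    def blobs(roi,lo,hi,dark=False):
        x,y,w,h=roi; S=np.zeros(g.shape,np.uint8); z=P[y:y+h,x:x+w,2]
        q=(z>lo)&(z<hi)
        if dark: q&=g[y:y+h,x:x+w]<85
        S[y:y+h,x:x+w]=q; k,L,st,ce=cv2.connectedComponentsWithStats(S,connectivity=4)
        for i in range(1,k):
            if st[i,4]<25: continue
            Q=P[L==i]; (a,b),r=cv2.minEnclosingCircle(Q[:,:2].astype(np.float32))
            print(n,(lo,hi),ce[i].round(0),st[i,4],"circ",round(a,1),round(b,1),"d",round(2*r,1),"med",np.median(Q,0).round(1),"ray",ray(c,*ce[i],np.median(Q[:,2]))[:2].round(1))
    blobs(rois[n][0],24.5,45,True); blobs(rois[n][1],14,30); blobs(rois[n][2],54,64)
```

```text
scene (24.5, 45) [272. 158.] 41 circ 453.0 -296.5 d 30.0 med [ 453.6 -297.4   30.1] ray [ 454.  -297.5]
scene (24.5, 45) [295. 170.] 138 circ 442.5 -194.8 d 55.3 med [ 445.3 -191.8   36. ] ray [ 445.4 -192.3]
scene (24.5, 45) [259. 172.] 137 circ 537.9 -283.4 d 54.2 med [ 538.4 -282.1   36. ] ray [ 538.7 -282. ]
scene (24.5, 45) [317. 182.] 156 circ 436.8 -101.0 d 55.9 med [437.4 -98.4  35.5] ray [438.1 -98.4]
scene (24.5, 45) [279. 185.] 151 circ 533.7 -189.5 d 54.5 med [ 534.8 -187.8   36.1] ray [ 535.2 -187. ]
scene (24.5, 45) [299. 198.] 166 circ 526.3 -98.4 d 54.8 med [529.5 -95.9  35.8] ray [529.3 -95.7]
scene (14, 30) [291. 248.] 202 circ 688.5 12.9 d 62.0 med [690.7  14.3  22.6] ray [691.   14.9]
scene (54, 64) [372. 236.] 1059 circ 506.4 186.0 d 137.8 med [510.2 190.2  59.3] ray [509.5 190.1]
side (24.5, 45) [324. 226.] 229 circ 524.6 -104.4 d 55.5 med [ 520.8 -110.1   33.2] ray [ 521.1 -110. ]
side (24.5, 45) [295. 238.] 265 circ 431.8 -108.6 d 56.8 med [ 429.9 -112.4   33.4] ray [ 429.3 -112.8]
side (24.5, 45) [346. 243.] 263 circ 528.5 -197.6 d 54.8 med [ 526.1 -201.4   33.1] ray [ 525.3 -201.7]
side (24.5, 45) [318. 258.] 308 circ 439.5 -201.8 d 58.7 med [ 435.1 -207.3   33.2] ray [ 435.4 -207.6]
side (24.5, 45) [373. 264.] 310 circ 532.7 -293.4 d 57.0 med [ 528.2 -297.1   33.1] ray [ 528.3 -297.2]
side (24.5, 45) [348. 282.] 116 circ 450.6 -304.2 d 32.7 med [ 449.1 -305.2   27.9] ray [ 449.6 -305.4]
side (14, 30) [347. 194.] 119 circ 690.1 8.4 d 51.4 med [687.8   4.5  20.5] ray [686.8   4.6]
side (54, 64) [267. 176.] 633 circ 508.6 184.7 d 131.4 med [507.3 181.8  56.2] ray [507.6 182.2]
```

```bash
cat > cfg.py <<'E'
import numpy as np
def R(a): c,s=np.cos(a),np.sin(a); return np.array([[c,s,0],[s,-c,0],[0,0,-1.]])
B=np.array([689,10,0.]);C=np.array([451.5,-300,0.]);S=np.array([507.5,186,0.])
E
python3 - <<'E'
from workcell import *
from cfg import *
q0=np.array(read_state()["qpos"]);print(q0.round(2))
for nm,p,zs in(("B",B,(250,15)),("C",C,(250,59)),("S",S,(250,87))):
    for a in range(-180,180,45):
        r=[inverse_kinematics([p[0],p[1],z],R(np.radians(a))) for z in zs]
        print(nm,a,[None if x is None else np.round(x,2).tolist() for x in r])
E
```

```text
[-1.38  0.52 -0.04  1.6   0.02  1.02 -0.11]
B -180 [[0.54, 0.91, -1.28, 1.35, 0.86, 1.48, 2.46], [-0.63, 1.18, 1.0, 1.57, -1.12, 1.05, -2.44]]
B -135 [[-0.68, 0.95, 1.22, 1.43, -0.89, 1.38, -1.79], [-0.63, 1.18, 1.0, 1.57, -1.12, 1.05, -1.65]]
B -90 [[-0.54, 0.75, 0.8, 1.42, -0.55, 1.21, -1.25], [-0.5, 1.03, 0.7, 1.56, -0.81, 0.87, -1.06]]
B -45 [[-0.55, 0.76, 0.82, 1.42, -0.57, 1.21, -0.45], [-0.42, 0.97, 0.54, 1.56, -0.64, 0.8, -0.4]]
B 0 [[-0.46, 0.69, 0.62, 1.41, -0.42, 1.17, 0.22], [-0.32, 0.92, 0.37, 1.55, -0.44, 0.75, 0.24]]
B 45 [[-0.35, 0.65, 0.43, 1.41, -0.28, 1.15, 0.9], [-0.21, 0.89, 0.18, 1.55, -0.22, 0.72, 0.85]]
B 90 [[-0.26, 0.63, 0.26, 1.4, -0.17, 1.14, 1.6], [-0.1, 0.88, -0.01, 1.54, 0.01, 0.72, 1.46]]
B 135 [[-0.13, 0.61, 0.05, 1.39, -0.03, 1.14, 2.28], [0.01, 0.88, -0.18, 1.53, 0.2, 0.75, 2.1]]
C -180 [[-0.29, 0.7, 1.23, 1.83, -0.73, 1.15, -1.95], [-0.23, 1.13, 1.22, 1.98, -1.26, 1.1, -1.55]]
C -135 [[-0.21, 0.57, 1.02, 1.83, -0.55, 1.06, -1.33], [-0.16, 0.96, 1.01, 1.98, -1.09, 0.89, -0.9]]
C -90 [[-0.21, 0.57, 1.02, 1.83, -0.55, 1.06, -0.55], [0.08, 0.74, 0.57, 
[... 590 characters left out ...]
, 0.66, 2.38]]
S -135 [[-1.23, 0.7, 1.23, 1.84, -0.72, 1.15, -2.1], [-1.18, 1.06, 1.22, 1.97, -1.18, 1.08, -1.75]]
S -90 [[-0.99, 0.46, 0.74, 1.83, -0.36, 1.0, -1.67], [-0.84, 0.67, 0.54, 1.96, -0.55, 0.66, -1.52]]
S -45 [[-0.88, 0.42, 0.57, 1.82, -0.27, 0.98, -0.98], [-0.8, 0.65, 0.47, 1.96, -0.48, 0.64, -0.8]]
S 0 [[-0.82, 0.4, 0.48, 1.82, -0.22, 0.97, -0.25], [-0.71, 0.63, 0.35, 1.95, -0.35, 0.62, -0.14]]
S 45 [[-0.7, 0.38, 0.32, 1.82, -0.14, 0.97, 0.46], [-0.6, 0.6, 0.19, 1.95, -0.19, 0.61, 0.5]]
S 90 [[-0.58, 0.37, 0.15, 1.81, -0.07, 0.97, 1.17], [-0.49, 0.59, 0.04, 1.94, -0.03, 0.61, 1.14]]
S 135 [[-0.41, 0.37, -0.07, 1.8, 0.03, 0.98, 1.87], [-0.33, 0.6, -0.18, 1.93, 0.17, 0.63, 1.74]]
```

Run:
```python
from workcell import *
from cfg import *
import cv2
clamp()
r=R(np.radians(45))
movep(B+[0,0,250],r); movel(B+[0,0,60],r)
c=camera("scene");d=camera("side")
a=cv2.resize(c["image"][180:300,210:370],None,fx=3,fy=3);b=cv2.resize(d["image"][130:250,270:430],None,fx=3,fy=3)
cv2.imwrite("pics/over.png",np.vstack([a,b])[:, :])
s=read_state();print(s["time"],s["eef_pos"],s["finger_gap"],s["ft_force"],s["qpos"])
```

```text
5.1833 [689.46077702  10.0434812   60.87057848] 0.04021037015288014 [-0.78367067  0.64316334  0.7660751 ] [-0.30582924  0.85127484  0.34188557  1.54238362 -0.35615171  0.80865703
  0.96106985]
```

```bash
python3 -c "
import cv2;i=cv2.imread('pics/over.png');cv2.imwrite('pics/over1.png',cv2.resize(i,(400,600)))"
```

```text
(no output)
```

View pics/over1.png

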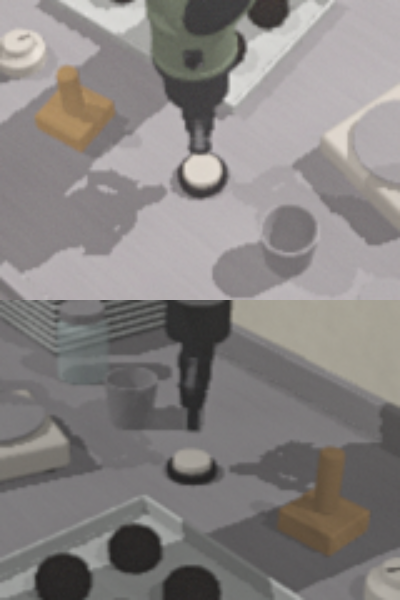

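Both views put the closed tips straight over the button: tip at (200,150) over the cap at (203,170) in the scene crop, and (195,428) over (192,462) in the side crop. The mould and cup are clear. I'll press now.

Run:
```python
from workcell import *
from cfg import *
f=lambda t:(lambda s:print(t,round(s["time"],2),np.round(s["eef_pos"],1),np.round(s["ft_force"],1)))(read_state())
f("pre")
movel(B+[0,0,26],max_speed=60); f("near")
g=movel(B+[0,0,13],max_speed=15,guard=14); f("press %s"%g)
wait(0.4); f("held")
```

```text
pre 5.18 [689.5  10.   60.9] [-0.8  0.6  0.8]
near 5.9 [689.1   9.9  26.1] [0.6 0.  0.8]
press True 6.58 [689.2  10.   16. ] [-1.7  1.  12.1]
held 6.98 [689.2  10.   16. ] [-3.3  0.7 12.8]
```

Tips stopped at z = 16.0, which is 22 − 6, with 12 N (more than 5 N), so the button is fully down. I'll release it and go above the cake.

Run:
```python
from workcell import *
from cfg import *
import cv2
f=lambda t:(lambda s:print(t,round(s["time"],2),np.round(s["eef_pos"],1),np.round(s["ft_force"],1)))(read_state())
r=R(np.radians(45))
movel(B+[0,0,60],max_speed=60); wait(.3); f("released")
movel(B+[0,0,250],r)
movep(C+[0,0,250],r); f("above cake")
movel(C+[0,0,110],r); f("110")
c=camera("scene");d=camera("side")
a=cv2.resize(c["image"][110:230,210:370],(480,300));b=cv2.resize(d["image"][190:310,270:430],(480,300))
a=cv2.resize(c["image"][110:230,210:370],(400,300));b=cv2.resize(d["image"][190:310,270:430],(400,300))
cv2.imwrite("pics/cake.png",np.vstack([a,b]))
```

```text
released 8.18 [688.9  10.   59.8] [-0.4 -0.1  0.2]
above cake 11.04 [ 452.5 -299.2  249.9] [ 0.5  0.3 -0.1]
110 12.12 [ 451.9 -300.2  110.7] [0.8 0.1 1.2]
```

View pics/cake.png

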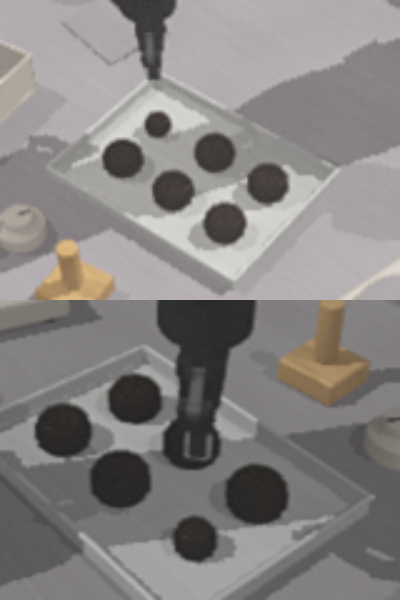

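The tips are directly over the small cake: tip (154,78) over cake (157,124) in the scene crop, and (198,460) over (195,540) in the side crop. I'll go down and point, then move to the scale.

Run:
```python
from workcell import *
from cfg import *
import cv2
f=lambda t:(lambda s:print(t,round(s["time"],2),np.round(s["eef_pos"],1),np.round(s["ft_force"],1)))(read_state())
r=R(np.radians(45))
movel(C+[0,0,59],r,max_speed=60); f("point")
c=camera("scene");d=camera("side")
wait(2.4); f("pointed")
movel(C+[0,0,250],r)
movep(S+[0,0,250],r); f("above scale")
movel(S+[0,0,130],r); f("130")
e=camera("scene");g=camera("side")
z=lambda im,x,y:cv2.resize(im["image"][y:y+120,x:x+160],(400,300))
cv2.imwrite("pics/pt.png",np.vstack([np.hstack([z(c,210,110),z(e,290,150)]),np.hstack([z(d,270,190),z(g,190,100)])]))
```

```text
point 13.22 [ 451.7 -300.1   59.3] [ 0.6 -0.5  1.2]
pointed 15.72 [ 451.5 -300.    59. ] [-0.4 -0.7  0.5]
above scale 18.93 [507.9 184.9 250.1] [0.8 0.1 1. ]
130 19.88 [508.  185.9 130.7] [0.7 0.5 0. ]
```

View pics/pt.png

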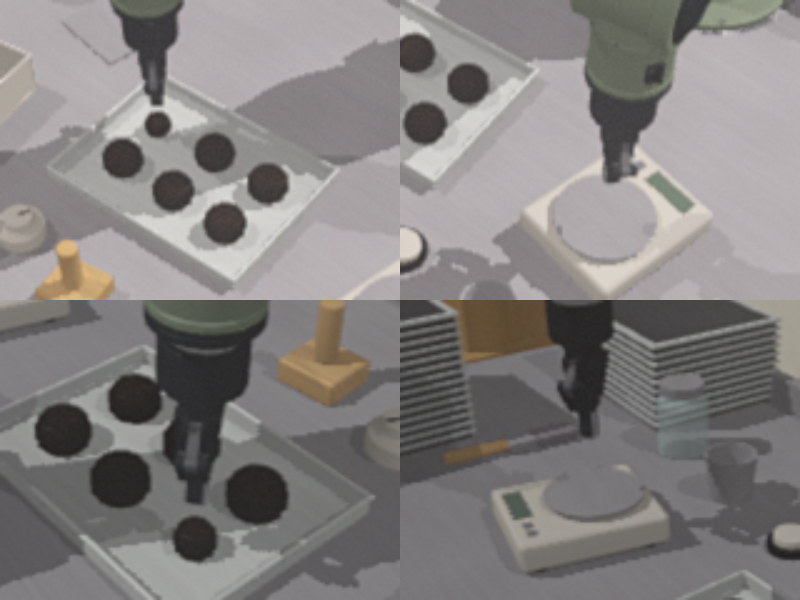

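The cake pointing was centred, with tip (157,103) over cake (157,125) in the scene crop. At the scale the tip is at (612,180) over the pan centre (605,218), and (588,435) over (597,492) in the side crop. I'll go down to the pan.

Run:
```python
from workcell import *
from cfg import *
from meas import cloud
import cv2
f=lambda t:(lambda s:print(t,round(s["time"],2),np.round(s["eef_pos"],1),np.round(s["ft_force"],1)))(read_state())
movel(S+[0,0,87],R(np.radians(45)),max_speed=60); f("point")
wait(2.4); f("pointed")
c=camera("scene");d=camera("side")
for n,e in(("scene",c),("side",d)):
    o=np.load(n+"0.npz")
    for nm,(x,y,w,h) in (dict(tray=(235,145,85,65),btn=(275,235,34,28)) if n=="scene" else dict(tray=(270,210,125,90),btn=(332,185,28,22))).items():
        a,b=[i["image"][y:y+h,x:x+w].max(2)<75 for i in(o,e)]
        r0,r1=[cloud(i)[y:y+h,x:x+w,2] for i in(o,e)]
        print(n,nm,"dark px before/after/changed",a.sum(),b.sum(),(a^b).sum(),"median height change",np.median(r1-r0).round(2), "btn-top z",np.percentile(r0,95).round(1),np.percentile(r1,95).round(1))
z=lambda im,x,y,w,h:cv2.resize(im["image"][y:y+h,x:x+w],(400,300))
cv2.imwrite("pics/end.png",np.hstack([z(c,200,100,240,180),z(d,190,110,240,180)]))
```

```text
point 20.85 [507.7 186.   87.2] [ 0.1 -0.5  0.3]
pointed 23.25 [507.5 186.   87. ] [-0.2  0.1 -0. ]
scene tray dark px before/after/changed 816 847 87 median height change 0.06 btn-top z 38.0 38.3
scene btn dark px before/after/changed 78 66 14 median height change 0.26 btn-top z 25.7 25.9
side tray dark px before/after/changed 2385 2325 84 median height change -0.02 btn-top z 33.8 33.8
side btn dark px before/after/changed 122 102 22 median height change -0.02 btn-top z 21.5 21.4
```

View pics/end.png

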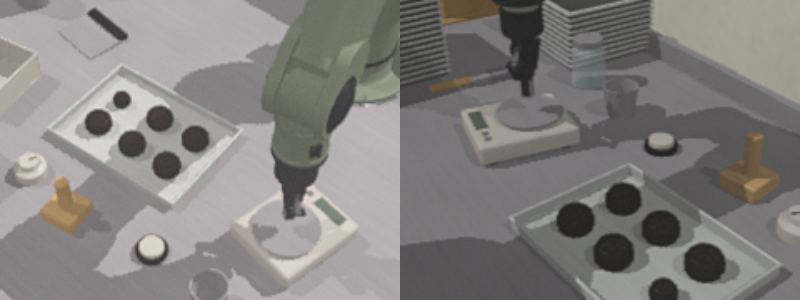

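The tips are still over the pan at (292,213), where the pan centre is (287,230). The button is up, and the cakes and bystanders are where they were.

```bash
python3 -c "
from workcell import *
finish_job()"
```

```text
the job is handed in; nothing more can be done
```

I pressed and released the call button, pointed at the undersized cake and then at the scale's pan, and handed the job in with the arm still over the pan. It took about 23 s of the 54 s allowed, and `finish_job()` reports no verdict.

- **Call button:** the closed fingertips stopped at z = 16.0 mm with 12 N, which is the full 6 mm of travel. I held 0.4 s and let go. The last pictures show the button back up at its starting height.
- **Undersized cake:** the tips stood at (451.5, −300, 59) mm, about 30 mm above its top, for 2.4 s.
- **Pan:** the tips stood at (507.5, 186, 87) mm, 30 mm above it, for 2.4 s and stayed there.
- **Nothing disturbed:** the tool force stayed at noise level (about 1 N) at both pointing spots. The last scene and side pictures show the cakes, tray and other things I could see unmoved.

**Disagreements:** the two cameras differed by about 3–8 mm on the small cake and up to about 10 mm on the button, depending on the method. I aimed between them, well inside the tolerances. A few dozen dark pixels changed on the tray and around the button between the first and last pictures, while median heights there stayed within 0.3 mm. I put that down to changed shadows and image noise, and I did not re-measure each cake's centre.

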